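Shut the tilt-out bin and swing its bar across

ROBOT

A 6-joint arm with a two-finger parallel gripper is mounted at the origin on the work surface. World frame = base frame: x ahead of the robot, y to its left, z up, the work surface at z = 0. Lengths are in mm, angles in rad, forces in N, time in s.
With the tool pointing down it reaches from about 375 to 975 mm from the base axis. Payload 3.8 kg.
Tool frame: the origin (TCP) lies at the very end of the fingers, on their centre line; the grasp point (between the pads) lies 19 mm behind it; z points along the fingers, y is the line along which they close (so a half turn about z gives the same grasp; the last joint's range is limited). The gripper opens to 88 mm and grips with 3 to 60 N. Pads are 18 mm wide; open, the fingers measure 123 mm over their backs; the gripper's body (75 mm by 187 mm) begins 45 mm behind the grasp point.
Start: joints at [-1.162, 0.264, 1.604, -0, 1.274, -0.037], TCP at [291.04, -609.027, 238.706] pointing down, gripper open.
Joint ranges: [-2.63, 2.63], [-0.94, 2.18], [0.31, 2.57], [-1.31, 4.45], [0, 2.66], [-2.55, 2.55]. Speed limits (rad/s): [2.57, 2.57, 3.14, 3.14, 3.14, 3.14].

INTERFACE

Orientations are given as a unit quaternion [x, y, z, w].
In Python, from bench import robot gives the robot as it stands. The module is installed in compiled form; this text tells all that it offers.
- The arm moves only by the shell command python3 -m jog 'ROWS' [FORCE]. ROWS is JSON, one flat list of numbers, 7 for each row, row after row: the turn, a rotation vector about the world's x, y, z in rad, then the shift along the world's x, y, z in cm, then the finger opening in cm, from 0 to 8.81. A call has 1 to 10 rows; each row shifts and turns the commanded pose from where the row before left it; what a row does not reach is not made up. A row lasts 1/12 s, in which the tool goes at most 41.7 mm and 7.16 degrees, less where a joint would pass 70% of its speed; a pose out of reach is approached as far as the arm can. A call with a gripper value outside its range is refused whole. The fingers move at their own pace and stop on an object; FORCE is the grip in N (left out, the last holds). Time passes only in rows, so rows that do not move let the fingers close. It gives the time, the measured TCP pose, the force, the opening and the grip force at its end, in the units of the state.
- robot.sense(): the state, without advancing time (a new reading comes with each control period).
- robot.read_camera(name): name is "scene" or "top" or "wrist"; returns a dict with "image" (384x512x3 uint8, blue, green, red), "vfov" (degrees; the focal length in pixels is half the picture's height over the tangent of half this angle, whatever the lens; pixels are square), "cx", "cy" (the principal point, pixels), "eye" and "orientation" of the camera in the world. Camera axes: x right, y down, z forward; pixel columns grow to the right and rows downward; lengths in mm; the calibration is good to about 2 mm. A picture is of the moment at which its call begins. There is no depth.
- robot.close_job(): hands the job in; it is judged then, once.
Trained networks look in a picture, given as the dict that the camera call returned (one of the last four; its "shot" number tells which), for a name from the list of things; names that differ only in an ending like _2 or _b are one class to them, and where a whole thing is asked for, a point or a joint stands for the part that bears it (a point fixed in the world has none). Each returns a list of dicts, best first, with "conf" (0 to 1); they miss things now and then, are a little off and sometimes report something else, mostly with a low value. They report only what shows in the picture. A call takes as long as a camera call. They do not tell look-alikes from the thing itself.
- robot.boxes_of(query, picture): "at" ([x, y, z] in mm, in world coordinates, good to about 4 mm: the middle of the surface that is visible of it).
- robot.outline_of(query, picture): "pixels" (384x512 bool, what is visible of it).
- robot.place_of(query, picture): "at" ([x, y, z] in mm, in world coordinates, good to about 4 mm: a listed point, or the origin of a listed thing).
The state is a dict: "t": time; "qpos": joint angles; "joint_velocities": joint speeds; "effort": joint torques, N m; "tool_pos": TCP position; "tcp_rot": TCP orientation; "wrist_force": force on the tool from outside, world axes, zero at the start; "moment": the same for the moment, N m; "width": finger opening in mm; "grasp_force": force on a finger pad.
Only numpy, scipy, OpenCV 4.12 (cv2) and the standard library are available. Lean on these libraries where they do the work, as an engineer would, in place of code of your own. Each camera call takes 0.05 s, during which the arm holds its last target. There are 200 camera calls.

TASK

Push the leaning blue bin fully home into its wooden case with a fingertip. Then, with one finger on the wooden bar, push it round on its pin until it lies fully closed across the front of the bin. Push gently, without forcing either against its stop; do not lift the bar on its pin, and leave everything else as it stands.

Things in the scene. Friction and masses are not known exactly. Their poses are not given: they have to be found in the camera images.
- case: open-fronted wooden case screwed to the plank, 160 deep (x), 240 wide (y), 160 high, flat top. Origin: centre of its underside, on the work surface. Own axes: x to its back, y to its left, z up; its front face is the plane x = -80 mm and faces the robot at yaw 0 (yaw varies by up to 0.32 rad). Fixed.
- bin (a joint): tilt of the blue plastic bin in the case, rad: 0 = fully home, positive = its top leans out towards the case's -x; stops at 0 and 0.6. Hinge line parallel to the case's y at case x = -80, z = 22 mm. Stiff hinge: about 2 N at the top edge closes it; it stays where it is left.
- bin_lip (a point): middle of the top edge of the bin front panel's outer face, 122 mm above the hinge line; moves with the bin. Panel 170 wide (case y -85 to 85), 10 thick. With the bin home this point is at case (-90, 0, 144) mm and the panel's outer face is the plane x = -90, from z = 20 to 144 mm.
- bar (a joint): swing of the dark wooden bar, rad: 0 = closed, lying across the front of the bin along the case's -y (stop); grows as the tip swings out: pi/2 = straight out along the case's -x, more = towards the case's left (+y); stop at 2.6. At value a it points along case (-sin a, -cos a). Light friction, about 0.5 N at 100 mm from the pivot; stays where left.
- bar_pivot (a point): vertical pin at the front of the case's left upright, case (-104, 105) mm, at the bar's mid-height z = 138 mm: axis of joint bar. Round steel bush 20 mm across; bracket 22 mm wide below it, z = 102 to 124 mm; pin top at z = 160 mm.
- bar_tip (a point): free end of the bar, on its centre line at mid-height. Bar straight and level, 150 long from pivot to tip, 12 thick, 24 tall, from z = 126 to 150 mm; closed, it lies 8 mm in front of the bin panel without touching it.
- bar_lift (a joint): height by which the bar has been raised on its pin, m: 0 = resting. It is held down only by its weight (about 1 N) and would lift off.
- glass_jar: empty open glass jar, 76 across, 98 high, standing on the plank in front of the case's right end. Origin: centre of underside.
- comb: fine-tooth steel comb, 160 x 27 x 5, lying flat in front of the bin. Origin: near its middle, on the underside; long along its x.
- bangle_holder: bangle holder of turned wood with bangles, 90 across at the foot, 174 high, to the right of the case. Origin: centre of underside.
- hair_band: white plastic hair band, open hoop about 125 across, 10 thick, lying flat under the sweep of the bar. Origin: centre of the hoop, on the underside.
- cream_jar: small white closed jar, 54 across, 45 high, on the rear right of the case's top. Origin: centre of underside.
- steel_bowl: small steel bowl, 84 across, 35 high, on the rear left of the case's top. Origin: centre of underside.
- hair_brush: round-headed wooden hair brush, 180 long, 30 high, lying to the left of the case. Origin: underside; long along its x.
There are look-alikes about, which are no part of the job. There is more than one size of the comb; the job needs the largest.

How it is judged (in metres and radians):
On the way, in this order (a step that is already met when the one before it is completed fails the run):
1. the bin is pushed home while the bar is still out of the way (value of joint bin below 0.04 rad and value of joint bar above 1.2 rad), for 0.2 s.
2. the bar is swung across the closed bin (value of joint bar below 0.06 rad and value of joint bin below 0.05 rad), for 0.2 s.
At the end, for the whole second after the job is handed in: the bin is home (within 0.05 rad), the bar lies across it (within 0.06 rad of its stop), at rest and down on its pin (within 4 mm), and each of the other things is at rest within 20 mm of where it stood (all of step 2 and value of joint bar_lift below 0.004 m and velocity of joint bar between -0.05 and 0.05 rad/s and distance of each of glass_jar, comb, bangle_holder, hair_band, cream_jar, steel_bowl, hair_brush from where it was at the start of the episode below 0.02 m and linear speed of each of glass_jar, comb, bangle_holder, hair_band, cream_jar, steel_bowl, hair_brush below 0.02 m/s); the robot touches nothing.
It fails at once if the bar is lifted on its pin by more than 10 mm (value of joint bar_lift above 0.01 m).
It fails at once if the bar is swung in while the bin still leans out (value of joint bar below 1.2 rad and value of joint bin above 0.08 rad).
It fails at once if the fingers press on the case, its bin or its bar with more than 30 N (contact force between the fingers and case above 30 N).
It fails at once if another thing is shifted more than 20 mm or knocked over (distance of any of glass_jar, comb, bangle_holder, hair_band, cream_jar, steel_bowl, hair_brush from where it was at the start of the episode above 0.02 m or angle between any of glass_jar, comb, bangle_holder, hair_band, cream_jar, steel_bowl, hair_brush's own z axis and vertical above 0.35 rad).
It also fails if it takes over 56 s, if anything falls off the work surface, if the arm or the gripper's body presses on something with over 40 N, if the wrist force passes 120 N, or if a joint passes its speed limit or range.

## Working session

There is one attempt and no reset: what is moved stays moved. The work goes in short steps, Python scripts to look and compute and a shell command to move; the robot and the scene stay as the last step left them, time stands still between calls to the robot, and variables do not carry over. Pictures are saved under pics/ and viewed, at most 10 in all, crops included, and the job is handed in when it is done.

```bash
mkdir -p pics; cat > look.py <<'E'
from bench import robot
import cv2,numpy as np
E
python3 - <<'E'
from look import *
for c in ["scene","top"]:
    p=robot.read_camera(c); cv2.imwrite(f"pics/{c}0.png",p["image"])
    print(c,np.round(p["eye"]),np.round(p["orientation"],3),p["vfov"])
    for n in ["bin_lip","bar_pivot","bar_tip","case","glass_jar","comb","bangle_holder","hair_band","cream_jar","steel_bowl","hair_brush"]:
        print(n,[(np.round(d["at"]).tolist(),round(d["conf"],2)) for d in robot.place_of(n,p)[:4]])
s=robot.sense(); print(s["t"],s["tool_pos"],s["tcp_rot"],s["width"])
E
```

```text
scene [1460.  -45.  746.] [ 0.621  0.627 -0.329 -0.337] 52.770347331207084
bin_lip [([539.0, -32.0, 131.0], 0.66)]
bar_pivot [([550.0, 82.0, 139.0], 0.86)]
bar_tip [([412.0, 147.0, 137.0], 0.74)]
case [([666.0, -8.0, -2.0], 0.79)]
glass_jar [([514.0, -251.0, 2.0], 0.84)]
comb [([330.0, -330.0, -2.0], 0.58), ([352.0, -181.0, -1.0], 0.52)]
bangle_holder [([640.0, -211.0, -3.0], 0.59)]
hair_band [([390.0, 134.0, -0.0], 0.41)]
cream_jar [([710.0, -54.0, 161.0], 0.84)]
steel_bowl [([686.0, 53.0, 163.0], 0.7)]
hair_brush [([579.0, 198.0, -0.0], 0.75)]
top [ 343.  -37. 1397.] [ 0.711 -0.697  0.053 -0.071] 42.50400534174015
bin_lip [([529.0, -28.0, 136.0], 0.67), ([574.0, 197.0, -2.0], 0.49)]
bar_pivot [([547.0, 81.0, 138.0], 0.98)]
bar_tip [([410.0, 140.0, 137.0], 0.68)]
case []
glass_jar [([508.0, -250.0, 4.0], 0.57)]
comb [([349.0, -182.0, 2.0], 0.77), ([326.0, -324.0, 1.0], 0.65), ([454.0, -69.0, -1.0], 0.56)]
bangle_holder [([638.0, -211.0, -1.0], 0.94), ([709.0, -55.0, 164.0], 0.36)]
hair_band [([409.0, 142.0, 137.0], 0.21)]
cream_jar [([710.0, -55.0, 161.0], 0.75), ([637.0, -210.0, -1.0], 0.55)]
steel_bowl [([687.0, 55.0, 160.0], 0.97)]
hair_brush [([579.0, 202.0, -3.0], 0.84)]
1.2 [ 291.03397557 -609.03674414  238.71375848] [ 9.75261156e-01  2.21055823e-01 -1.51708211e-06  6.26265334e-06] 88.33935393727585
```

View pics/top0.png

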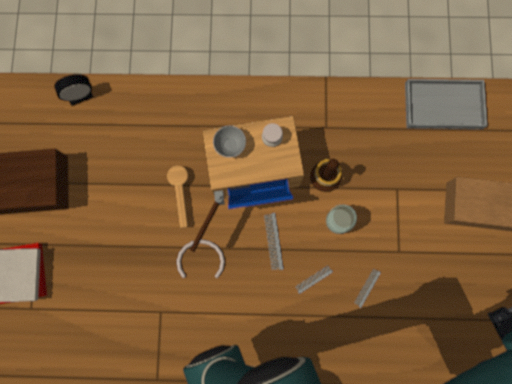

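View pics/scene0.png

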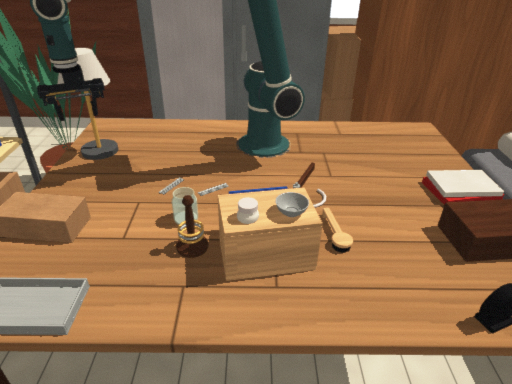

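The top picture shows the case top with corners near (204,130), (294,117), (302,174) and (213,189). The blue bin leans out at (259,194). The bar runs from its pivot at (219,195) to its tip at (195,248), over the hair band at (201,262).

Possible look-alikes:
- **Combs:** (275,241), (314,280) and (368,289). The largest, at (275,241), is the one to protect.
- **Dark bar:** the dark block at (30,180) is not the bar.
- **Bin:** the grey tray at (447,104) is not the bin.

Next I'll refine the case pose and check the choice in a close crop.

```bash
cat >> look.py <<'E'
from scipy.spatial.transform import Rotation as R
def ray(p,u,v,z):
    f=p["image"].shape[0]/2/np.tan(np.radians(p["vfov"])/2)
    d=R.from_quat(p["orientation"]).apply([(u-p["cx"])/f,(v-p["cy"])/f,1]); e=np.array(p["eye"])
    return e+d*(z-e[2])/d[2]
def case_to_world(C,yaw,x,y):
    return C+R.from_euler('z',yaw).as_matrix()[:2,:2]@np.array([x,y])
E
python3 - <<'E'
from look import *
p=robot.read_camera("top")
c=cv2.resize(p["image"][105:290,160:350],None,fx=3,fy=3,interpolation=cv2.INTER_CUBIC); cv2.imwrite("pics/crop1.png",c)
for n in ["case","bin","bin_lip","bar","bar_tip","bar_pivot"]:
    r=robot.outline_of(n,p)
    for d in r[:2]:
        m=d["pixels"].astype(np.uint8); ys,xs=np.nonzero(m)
        print(n,round(d["conf"],2),m.sum(),xs.min(),xs.max(),ys.min(),ys.max(),cv2.minAreaRect(np.c_[xs,ys].astype(np.int32)))
for uv in [(204,130),(294,117),(302,174),(213,189)]: print(uv,ray(p,*uv,160).round())
for k in range(3):
    p=robot.read_camera("top")
    for n in ["bin_lip","bar_pivot","bar_tip","case"]: print(n,[np.round(d["at"]).tolist() for d in robot.place_of(n,p)[:1]])
E
```

```text
case 0.95 6323 190 303 117 250 ((242.01895141601562, 182.72909545898438), (117.59810638427734, 123.4339370727539), 80.86982727050781)
bin 0.68 1257 228 292 179 207 ((259.38995361328125, 192.72999572753906), (21.0717830657959, 63.922454833984375), 81.8698959350586)
bin 0.26 766 214 244 125 155 ((229.0, 140.0), (30.0, 30.0), 90.0)
bin_lip 0.56 1417 227 292 178 208 ((258.41632080078125, 192.591552734375), (23.18705177307129, 65.9194107055664), 81.08507537841797)
bar 0.86 294 191 218 201 250 ((204.2787322998047, 225.6204071044922), (5.635532855987549, 54.58549118041992), 27.7585391998291)
bar_tip 0.84 357 191 218 201 250 ((204.1737060546875, 225.32054138183594), (7.009727954864502, 54.98255157470703), 28.810794830322266)
bar_pivot 0.56 6409 190 303 116 251 ((242.0654754638672, 183.12594604492188), (118.64430236816406, 123.53731536865234), 80.96051788330078)
bar_pivot 0.41 324 177 224 240 276 ((200.26898193359375, 257.5724182128906), (34.880882263183594, 47.44739532470703), 86.633544921875)
(204, 130) [722. 121. 160.]
(294, 117) [ 760. -113.  160.]
(302, 174) [ 609. -134.  160.]
(213, 189) [566.  92. 160.]
bin_lip [[526.0, -22.0, 132.0]]
bar_pivot [[549.0, 78.0, 138.0]]
bar_tip [[411.0, 141.0, 137.0]]
case []
bin_lip [[532.0, -27.0, 130.0]]
bar_pivot [[549.0, 78.0, 134.0]]
bar_tip [[411.0, 144.0, 138.0]]
case [[548.0, 80.0, 140.0]]
bin_lip [[531.0, -29.0, 135.0]]
bar_pivot [[548.0, 78.0, 137.0]]
bar_tip [[408.0, 143.0, 136.0]]
case []
```

View pics/crop1.png

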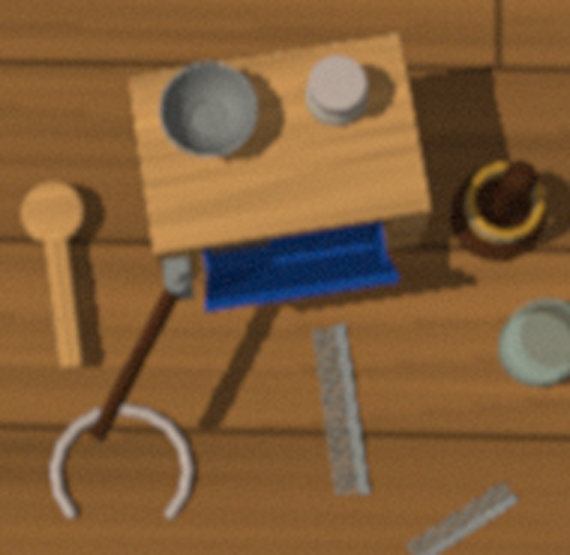

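The crop shows the case top, with the bowl at (210,110) and cream jar at (338,88). The bin leans out at (300,270). The bar runs from (178,275) to (98,435), over the hair band. The large comb is at (340,410).

Estimates: case centre about (666,-8), yaw about 0.16, bin tilt about 0.39 and bar about 2.16. All of these fit the given geometry. I'll close the fingers, turn to the case yaw and travel to about case (-190,0).

```bash
python3 -m jog '[0,0,-0.1,1.2,3.8,0,0, 0,0,-0.1,1.2,3.8,0,0, 0,0,-0.086,1.2,3.8,0,0, 0,0,0,1.2,3.8,0,0, 0,0,0,1.2,3.8,0,0, 0,0,0,1.2,3.8,0,0, 0,0,0,1.2,3.8,0,0, 0,0,0,1.2,3.8,0,0, 0,0,0,1.2,3.8,0,0, 0,0,0,1.2,3.8,0,0]' 10; python3 -m jog '[0,0,0,1.2,3.8,0,0, 0,0,0,1.2,3.8,0,0, 0,0,0,1.2,3.8,0,0, 0,0,0,1.2,3.8,0,0, 0,0,0,1.9,3.9,0,0, 0,0,0,0,0,0,0, 0,0,0,0,0,0,0]'
python3 - <<'E'
from look import *
s=robot.sense(); print(s["t"],np.round(s["tool_pos"],1),R.from_quat(s["tcp_rot"]).as_matrix().round(3),s["width"],np.round(s["wrist_force"],1),np.round(s["qpos"],2))
C=np.array([666,-8.])
print(case_to_world(C,.16,-190,0))
p=robot.read_camera("wrist"); cv2.imwrite("pics/w1.png",p["image"])
for n in ["bin_lip","bar_pivot","bar_tip"]: print(n,[(np.round(d["at"]).tolist(),round(d["conf"],2)) for d in robot.place_of(n,p)[:2]])
E
```

```text
t: 3.13
tool_pos: [411.2, -227.3, 239.0]
tcp_rot: [0.997, 0.08, 0.0, 0.0]
wrist_force: [1.2, -0.4, 0.2]
width: 23.2
grasp_force: 0.0
t: 3.72
tool_pos: [477.8, -37.6, 238.9]
tcp_rot: [0.997, 0.082, 0.0, 0.0]
wrist_force: [0.1, 0.1, 0.5]
width: 0.7
grasp_force: 0.0
3.7167 [477.8 -37.6 238.9] [[ 0.986  0.164  0.   ]
 [ 0.164 -0.986 -0.   ]
 [ 0.     0.    -1.   ]] 0.6700371448475025 [0.1 0.1 0.5] [-0.13 -0.11  2.01 -0.    1.25  1.28]
[478.42681616 -38.27045926]
bin_lip [([539.0, -26.0, 135.0], 0.59), ([453.0, -65.0, -0.0], 0.4)]
bar_pivot [([548.0, 78.0, 142.0], 0.72)]
bar_tip [([411.0, 145.0, 140.0], 0.76)]
```

View pics/w1.png

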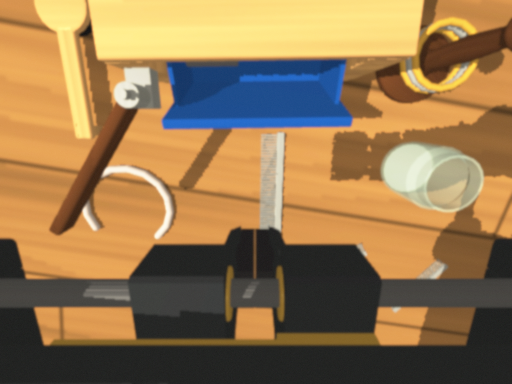

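The wrist view shows the bin lip at about (258,122), level across the picture, so the tool is aligned with the case. The finger at (255,250) lines up with the lip's middle. The bar, at (60,230) to (130,95), is clear. I'll descend, then advance along the case's x.

```bash
python3 -m jog '[0,0,0,0,0,-4,0, 0,0,0,0,0,-4,0, 0,0,0,0,0,-4,0, 0,0,0,1,0.16,0,0, 0,0,0,1,0.16,0,0, 0,0,0,1,0.16,0,0, 0,0,0,0.5,0.08,0,0, 0,0,0,0.5,0.08,0,0, 0,0,0,0.5,0.08,0,0, 0,0,0,0.5,0.08,0,0]'; python3 -m jog '[0,0,0,0.5,0.08,0,0, 0,0,0,0.5,0.08,0,0, 0,0,0,0.5,0.08,0,0, 0,0,0,0.5,0.08,0,0]'
```

```text
t: 4.75
tool_pos: [528.6, -31.6, 120.3]
tcp_rot: [0.997, 0.08, 0.001, 0.0]
wrist_force: [-4.1, -1.5, 2.2]
width: 0.4
grasp_force: 1.6
t: 5.08
tool_pos: [547.5, -28.2, 118.6]
tcp_rot: [0.997, 0.08, -0.0, -0.0]
wrist_force: [-2.5, -0.0, 1.6]
width: 0.5
grasp_force: 1.1
```

```bash
python3 -m jog '[0,0,0,0.5,0.08,0,0, 0,0,0,0.5,0.08,0,0, 0,0,0,0.4,0.06,0,0, 0,0,0,0,0,0,0]'; for i in 1; do python3 -m jog '[0,0,0,0.2,0.03,0,0, 0,0,0,0,0,0,0]'; done; python3 -m jog '[0,0,0,0.2,0.03,0,0, 0,0,0,0,0,0,0]'
python3 - <<'E'
from look import *
p=robot.read_camera("scene"); print([np.round(d["at"]).tolist() for d in robot.place_of("bin_lip",p)[:1]])
E
```

```text
t: 5.42
tool_pos: [562.4, -26.0, 118.6]
tcp_rot: [0.997, 0.08, 0.001, -0.0]
wrist_force: [0.6, 0.6, 0.4]
width: 0.6
grasp_force: 0.0
t: 5.58
tool_pos: [563.6, -25.8, 118.6]
tcp_rot: [0.997, 0.08, 0.0, -0.0]
wrist_force: [-0.2, -0.1, -0.7]
width: 0.3
grasp_force: 0.0
t: 5.75
tool_pos: [565.4, -25.5, 118.6]
tcp_rot: [0.997, 0.08, 0.0, -0.0]
wrist_force: [-2.0, 0.3, 0.0]
width: 0.6
grasp_force: 0.2
[]
```

```bash
for i in 1; do python3 -m jog '[0,0,0,0.2,0.03,0,0, 0,0,0,0,0,0,0]'; done; python3 -m jog '[0,0,0,0.15,0.02,0,0, 0,0,0,0,0,0,0]'
```

```text
t: 6.02
tool_pos: [567.4, -25.2, 118.7]
tcp_rot: [0.997, 0.08, -0.0, -0.0]
wrist_force: [-1.3, 0.4, 0.1]
width: 0.4
grasp_force: 0.3
t: 6.18
tool_pos: [569.0, -25.0, 118.7]
tcp_rot: [0.997, 0.08, 0.0, -0.0]
wrist_force: [-0.1, 0.1, 0.2]
width: 0.5
grasp_force: 0.3
```

```bash
python3 -m jog '[0,0,0,0.15,0.02,0,0, 0,0,0,0,0,0,0]'; python3 -m jog '[0,0,0,0.1,0.02,0,0, 0,0,0,0,0,0,0]'
```

```text
t: 6.35
tool_pos: [569.2, -25.0, 118.7]
tcp_rot: [0.997, 0.08, -0.001, -0.0]
wrist_force: [-5.6, 0.9, 3.6]
width: 0.5
grasp_force: 2.5
t: 6.52
tool_pos: [569.3, -24.9, 118.7]
tcp_rot: [0.997, 0.08, -0.002, 0.0]
wrist_force: [-8.4, -0.4, 6.5]
width: 0.8
grasp_force: 4.1
```

```bash
python3 - <<'E'
from look import *
for c in ["wrist","top"]:
    p=robot.read_camera(c); print([(np.round(d["at"]).tolist(),d["conf"]) for d in robot.place_of("bin_lip",p)[:1]])
    if c=="wrist": cv2.imwrite("pics/w2.png",p["image"])
E
```

```text
[([584.0, -21.0, 148.0], 0.93)]
[]
```

View pics/w2.png

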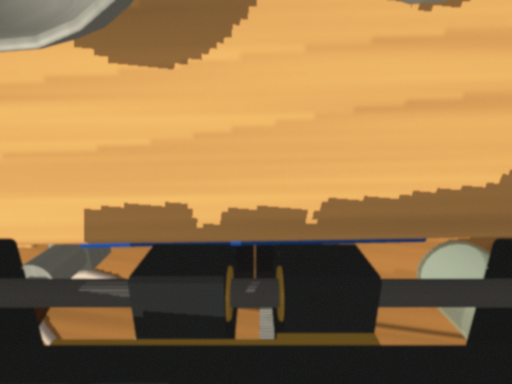

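Motion stopped and the force rose to 8 N at case x = -98, as predicted, so the bin is home. The wrist view shows only a thin blue edge, along row 242. I'll back off and compute the bar path.

```bash
python3 -m jog '[0,0,0,-0.5,-0.08,0,0, 0,0,0,-2,-0.32,0,0, 0,0,0,-3,-0.48,0,0, 0,0,0,0,0,4,0, 0,0,0,0,0,4,0, 0,0,0,0,0,4,0, 0,0,0,0,0,0,0]'
python3 - <<'E'
from look import *
p=robot.read_camera("wrist")
for n in ["bin_lip","bar_pivot","bar_tip"]: print(n,[(np.round(d["at"]).tolist(),round(d["conf"],2)) for d in robot.place_of(n,p)[:2]])
cv2.imwrite("pics/w3.png",p["image"])
C=np.array([666.8,-8.]); 
def P(a,gap=0,r=100):
    n=np.array([np.cos(a),-np.sin(a)]); u=np.array([-np.sin(a),-np.cos(a)])
    return case_to_world(C,.16,*(np.array([-104,105])+r*u-(6+gap+9*abs(n[0])+17.5*abs(n[1]))*n))
print("pre",P(2.16,25),"home lip",case_to_world(C,.16,-90,0),"pivot",case_to_world(C,.16,-104,105))
q=None
for a in [2.16,2,1.8,1.6,1.4,1.2,1.0,.8,.6,.4,.2,.1,0]:
    w=P(a); print(a,w.round(1),None if q is None else (w-q).round(1)); q=w
E
```

```text
t: 7.3
tool_pos: [521.4, -34.1, 248.1]
tcp_rot: [0.997, 0.08, 0.008, 0.002]
wrist_force: [0.9, -0.4, 0.9]
width: 0.4
grasp_force: 0.0
bin_lip [([581.0, -19.0, 148.0], 0.82), ([453.0, -66.0, -0.0], 0.56)]
bar_pivot [([549.0, 78.0, 138.0], 0.82)]
bar_tip [([411.0, 146.0, 139.0], 0.77)]
pre [477.50664001 166.66989711] home lip [577.9495445 -22.3386386] pivot [547.39995083  79.08977127]
2.16 [467.1 143.9] None
2 [457.8 130.4] [ -9.3 -13.5]
1.8 [449.4 111. ] [ -8.5 -19.4]
1.6 [445.2  89.6] [ -4.2 -21.4]
1.4 [444.8  70. ] [ -0.4 -19.6]
1.2 [448.2  50.5] [  3.4 -19.5]
1.0 [455.9  31.4] [  7.6 -19.1]
0.8 [467.8  13.7] [ 11.9 -17.7]
0.6 [483.7  -1.5] [ 15.9 -15.2]
0.4 [503.1 -13. ] [ 19.4 -11.6]
0.2 [525.1 -20.1] [22.  -7.1]
0.1 [536.7 -21.7] [11.6 -1.6]
0 [548.5 -22. ] [11.8 -0.3]
```

View pics/w3.png

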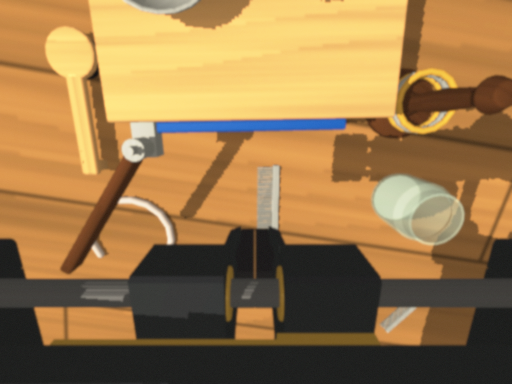

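The view shows the bin flush (blue line at row 126) and the bar still at (70,268) to (133,150). I'll move over to the bar's outer side and descend there.

```bash
python3 -m jog '[0,0,0,-1,3.5,0,0, 0,0,0,-1,3.5,0,0, 0,0,0,-1,3.5,0,0, 0,0,0,-0.5,3.5,0,0, 0,0,0,-0.5,3.5,0,0, 0,0,0,-0.1,3.1,0,0, 0,0,0,0,0,0,0, 0,0,0,0,0,0,0]'; python3 - <<'E'
from look import *
p=robot.read_camera("wrist"); cv2.imwrite("pics/w4.png",p["image"])
for n in ["bar_pivot","bar_tip"]: print(n,[(np.round(d["at"]).tolist(),round(d["conf"],2)) for d in robot.place_of(n,p)[:2]])
s=robot.sense(); print(np.round(s["tool_pos"],1),s["tcp_rot"].round(4) if hasattr(s["tcp_rot"],"round") else s["tcp_rot"])
E
```

```text
t: 8.17
tool_pos: [473.9, 173.5, 236.3]
tcp_rot: [0.997, 0.082, -0.002, 0.001]
wrist_force: [-0.4, -0.0, -0.0]
width: 0.6
grasp_force: 0.0
bar_pivot [([547.0, 78.0, 137.0], 0.67), ([451.0, -68.0, 4.0], 0.58)]
bar_tip []
[474.8 171.4 237.4] [ 9.968e-01  7.950e-02 -1.100e-03  5.000e-04]
```

View pics/w4.png

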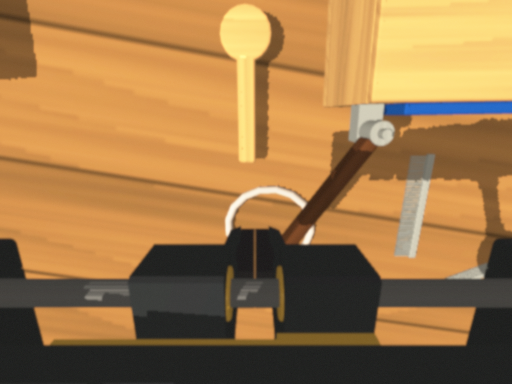

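The bar at (295,235) to (380,132) lies to the right of the finger at (255,240), with about 26 mm of clearance. I'll descend and make contact.

```bash
python3 -m jog '[0,0,0,0,0,-3.5,0, 0,0,0,0,0,-3.5,0, 0,0,0,0,0,-3.5,0, 0,0,0,0,0,0,0, 0,0,0,-0.3,-1,0,0, 0,0,0,-0.3,-1,0,0, 0,0,0,-0.2,-0.8,0,0, 0,0,0,-0.4,-0.7,0,0, 0,0,0,-0.5,-0.7,0,0, 0,0,0,0,0,0,0]'
python3 -m jog '[0,0,0,-0.4,-0.9,0,0, 0,0,0,-0.4,-1,0,0, 0,0,0,-0.2,-1,0,0, 0,0,0,-0.2,-1.1,0,0, 0,0,0,0,-1,0,0, 0,0,0,0,-1,0,0, 0,0,0,0,0,0,0]'
python3 - <<'E'
from look import *
for c in ["wrist","top"]:
    p=robot.read_camera(c); print([(np.round(d["at"]).tolist(),round(d["conf"],2)) for d in robot.place_of("bar_tip",p)[:1]])
E
```

```text
t: 9.15
tool_pos: [458.1, 129.3, 135.0]
tcp_rot: [0.997, 0.079, 0.001, 0.0]
wrist_force: [0.1, -0.7, -0.2]
width: 0.5
grasp_force: 0.0
t: 9.73
tool_pos: [446.1, 68.7, 133.6]
tcp_rot: [0.997, 0.079, -0.0, 0.0]
wrist_force: [-0.3, 0.8, -0.5]
width: 0.3
grasp_force: 0.0
[]
[]
```

```bash
python3 -m jog '[0,0,0,0.1,-0.9,0,0, 0,0,0,0.2,-0.9,0,0, 0,0,0,0.3,-1,0,0, 0,0,0,0.4,-0.9,0,0, 0,0,0,0.6,-0.9,0,0, 0,0,0,0.6,-0.9,0,0, 0,0,0,0.8,-0.8,0,0, 0,0,0,0.8,-0.7,0,0, 0,0,0,0,0,0,0]'
python3 - <<'E'
from look import *
p=robot.read_camera("wrist"); cv2.imwrite("pics/w5.png",p["image"])
print([(np.round(d["at"]).tolist(),round(d["conf"],2)) for n in ["bar_tip","bar_pivot"] for d in robot.place_of(n,p)[:1]])
E
```

```text
t: 10.68
tool_pos: [486.3, -1.1, 134.0]
tcp_rot: [0.997, 0.079, 0.001, 0.0]
wrist_force: [0.4, -0.8, -0.3]
width: 0.5
grasp_force: 0.0
[([548.0, 78.0, 138.0], 0.93)]
```

View pics/w5.png

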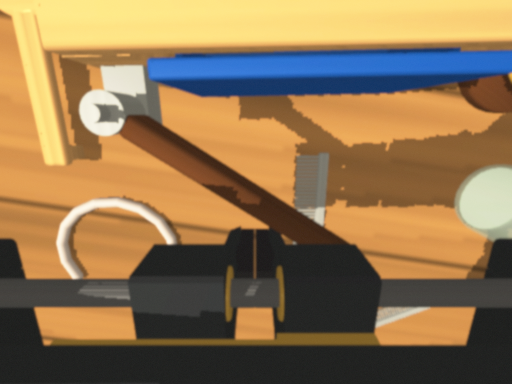

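The bar, from (100,112) to (340,245), rests ahead of the finger at about a = 0.6, and the bin is flush. I'll continue the arc.

```bash
python3 -m jog '[0,0,0,0.8,-0.6,0,0, 0,0,0,0.9,-0.6,0,0, 0,0,0,0.8,-0.3,0,0, 0,0,0,0.8,-0.3,0,0, 0,0,0,0.6,-0.1,0,0, 0,0,0,0.6,-0.1,0,0, 0,0,0,0.5,0,0,0, 0,0,0,0,0,0,0]'
python3 -m jog '[0,0,0,0.4,0.05,0,0, 0,0,0,0.3,0.05,0,0, 0,0,0,0,0,0,0]'; python3 -m jog '[0,0,0,0.2,0.03,0,0, 0,0,0,0,0,0,0]'
```

```text
t: 11.5
tool_pos: [535.5, -19.6, 133.8]
tcp_rot: [0.997, 0.08, 0.0, 0.0]
wrist_force: [-0.2, 0.8, 0.3]
width: 0.5
grasp_force: 0.0
t: 11.75
tool_pos: [541.7, -18.3, 133.7]
tcp_rot: [0.997, 0.08, 0.0, -0.0]
wrist_force: [-0.5, 0.4, 0.0]
width: 0.5
grasp_force: 0.0
t: 11.92
tool_pos: [543.4, -18.1, 133.8]
tcp_rot: [0.997, 0.08, 0.0, -0.0]
wrist_force: [0.1, 0.1, 0.0]
width: 0.2
grasp_force: 0.1
```

```bash
python3 -m jog '[0,0,0,0.2,0.03,0,0, 0,0,0,0,0,0,0]'; python3 -m jog '[0,0,0,0.15,0.02,0,0, 0,0,0,0,0,0,0]'; python3 -m jog '[0,0,0,0.1,0.02,0,0, 0,0,0,0,0,0,0]'
```

```text
t: 12.08
tool_pos: [545.5, -17.8, 133.8]
tcp_rot: [0.997, 0.08, 0.0, -0.0]
wrist_force: [-0.9, -1.1, -0.6]
width: 0.5
grasp_force: 0.1
t: 12.25
tool_pos: [546.9, -17.6, 133.7]
tcp_rot: [0.997, 0.08, 0.0, -0.0]
wrist_force: [-0.3, -0.1, -0.8]
width: 0.6
grasp_force: 0.2
t: 12.42
tool_pos: [547.8, -17.5, 133.7]
tcp_rot: [0.997, 0.08, -0.0, 0.0]
wrist_force: [-0.2, -0.6, 0.0]
width: 0.4
grasp_force: 0.4
```

```bash
python3 -m jog '[0,0,0,0.1,0.02,0,0, 0,0,0,0,0,0,0]'; python3 -m jog '[0,0,0,0.1,0.02,0,0, 0,0,0,0,0,0,0]'
```

```text
t: 12.58
tool_pos: [548.3, -17.5, 133.5]
tcp_rot: [0.997, 0.08, -0.001, 0.0]
wrist_force: [-1.3, -0.9, 0.3]
width: 0.5
grasp_force: 1.2
t: 12.75
tool_pos: [548.9, -17.4, 133.4]
tcp_rot: [0.997, 0.08, -0.001, 0.0]
wrist_force: [-3.2, -2.7, 2.0]
width: 0.5
grasp_force: 2.3
```

The force is rising above bar friction at the expected closing position, so this is the stop. I'll back straight off, rise and check.

```bash
python3 -m jog '[0,0,0,-0.5,-0.08,0,0, 0,0,0,-2,-0.32,0,0, 0,0,0,-3,-0.48,0,0, 0,0,0,-2,-0.3,0,0, 0,0,0,0,0,4,0, 0,0,0,0,0,4,0, 0,0,0,0,0,4,0, 0,0,0,0,0,0,0, 0,0,0,0,0,0,0]'
python3 - <<'E'
from look import *
p=robot.read_camera("wrist"); cv2.imwrite("pics/w6.png",p["image"])
for n in ["bar_tip","bar_pivot","bin_lip"]:print(n,[(np.round(d["at"]).tolist(),round(d["conf"],2)) for d in robot.place_of(n,p)[:1]])
print("tip expected",case_to_world(np.array([666.8,-8]),.16,-104,-45))
t=robot.read_camera("top")
for n in ["glass_jar","comb","bangle_holder","hair_band","cream_jar","steel_bowl","hair_brush"]: print(n,[np.round(d["at"]).tolist() for d in robot.place_of(n,t)[:3]])
E
```

```text
t: 13.5
tool_pos: [477.5, -28.8, 257.7]
tcp_rot: [0.997, 0.08, 0.005, 0.0]
wrist_force: [0.7, -0.6, 0.1]
width: 0.8
grasp_force: 0.0
bar_tip []
bar_pivot [([551.0, 78.0, 141.0], 0.76)]
bin_lip [([583.0, -21.0, 144.0], 0.67)]
tip expected [571.29768183 -68.99432124]
glass_jar [[508.0, -252.0, 2.0]]
comb [[324.0, -328.0, 4.0], [350.0, -180.0, -3.0], [454.0, -67.0, 5.0]]
bangle_holder [[639.0, -208.0, -0.0]]
hair_band []
cream_jar [[709.0, -54.0, 162.0]]
steel_bowl [[689.0, 54.0, 161.0]]
hair_brush [[579.0, 201.0, 1.0]]
```

View pics/w6.png

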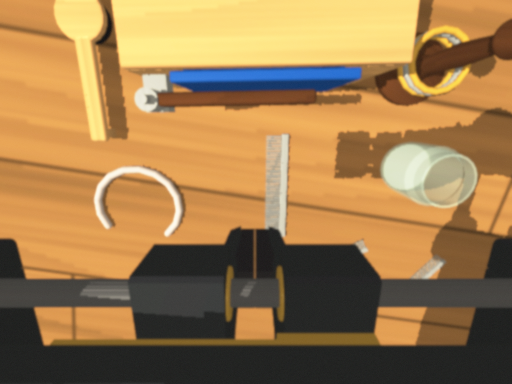

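The bar lies across the front, from (148,99) to (316,97), parallel to the bin's blue edge, and the other things are unmoved. I'll measure the angle numerically.

```bash
python3 - <<'E'
from look import *
p=robot.read_camera("wrist"); im=p["image"].astype(int)
b,g,r=im[...,0],im[...,1],im[...,2]
def yaw(pts,z):
    w=np.array([ray(p,u,v,z)[:2] for u,v in pts]); k=np.polyfit(w[:,1],w[:,0],1); return -np.arctan(k[0]),np.std(w[:,0]-np.polyval(k,w[:,1])),np.polyval(k,-20)
# bar edges by column, and blue upper edge, case-top front edge
top,bot,blue,case=[],[],[],[]
for u in range(185,310,3):
    col=[v for v in range(85,112) if r[v,u]<110 and b[v,u]<60]
    if col: top.append((u,min(col))); bot.append((u,max(col)))
    bl=[v for v in range(60,100) if b[v,u]>r[v,u]+40]
    if bl: blue.append((u,min(bl)))
    cs=[v for v in range(40,80) if r[v,u]>200]
    case.append((u,max(cs)))
for n,q,z in [("bartop",top,150),("barbot",bot,150),("blue",blue,144),("case",case,160)]: print(n,len(q),np.round(yaw(q,z),3))
E
```

```text
bartop 40 [1.79000e-01 2.22300e+00 5.69257e+02]
barbot 40 [9.50000e-02 2.97600e+00 5.59853e+02]
blue 42 [1.8000e-01 2.3700e-01 5.8936e+02]
case 42 [1.74000e-01 2.11000e-01 5.89239e+02]
```

```bash
python3 - <<'E'
from look import *
from scipy.stats import theilslopes
p=robot.read_camera("wrist"); im=p["image"].astype(int); r=im[...,2]; b=im[...,0]
for u in (190,250,300): print(u,[tuple(im[v,u]) and (v,*map(int,im[v,u])) for v in range(84,108)])
E
```

```text
190 [(84, 100, 61, 47), (85, 95, 71, 77), (86, 76, 71, 94), (87, 54, 68, 105), (88, 39, 67, 113), (89, 38, 71, 122), (90, 41, 75, 127), (91, 41, 75, 129), (92, 42, 77, 131), (93, 44, 79, 134), (94, 46, 80, 135), (95, 44, 80, 138), (96, 43, 80, 138), (97, 44, 80, 137), (98, 43, 77, 131), (99, 41, 72, 120), (100, 39, 69, 113), (101, 49, 93, 140), (102, 70, 134, 196), (103, 84, 162, 229), (104, 91, 171, 237), (105, 90, 171, 237), (106, 91, 169, 236), (107, 91, 169, 235)]
250 [(84, 94, 56, 46), (85, 72, 57, 74), (86, 49, 62, 98), (87, 39, 67, 111), (88, 37, 69, 116), (89, 39, 70, 120), (90, 40, 72, 122), (91, 42, 74, 124), (92, 40, 74, 125), (93, 42, 75, 127), (94, 42, 76, 129), (95, 42, 76, 129), (96, 42, 75, 127), (97, 38, 71, 120), (98, 37, 65, 111), (99, 33, 60, 99), (100, 37, 65, 100), (101, 46, 80, 119), (102, 51, 93, 136), (103, 60, 110, 160), (104, 74, 137, 200), (105, 86, 160, 227), (106, 90, 169, 236), (107, 90, 172, 237)]
300 [(84, 72, 58, 78), (85, 49, 64, 102), (86, 39, 69, 115), (87, 39, 71, 120), (88, 39, 72, 121), (89, 42, 72, 123), (90, 41, 72, 125), (91, 39, 73, 124), (92, 40, 74, 124), (93, 39, 74, 123), (94, 40, 72, 122), (95, 38, 70, 117), (96, 37, 66, 110), (97, 34, 59, 100), (98, 35, 60, 97), (99, 42, 79, 119), (100, 62, 116, 171), (101, 77, 144, 210), (102, 82, 154, 223), (103, 84, 157, 226), (104, 85, 160, 228), (105, 87, 162, 230), (106, 88, 165, 231), (107, 89, 165, 232)]
```

```bash
python3 - <<'E'
from look import *
from scipy.stats import theilslopes
p=robot.read_camera("wrist"); im=p["image"].astype(int); r=im[...,2]; b=im[...,0]
def cross(a,v0,v1,t):
    for v in range(v0,v1):
        if (a[v]-t)*(a[v+1]-t)<=0 and a[v]!=a[v+1]: return v+(a[v]-t)/(a[v]-a[v+1])
E={"bar_rear":[],"bar_front_core":[],"case":[]}
for u in range(185,310):
    v=cross(b[:,u],80,95,65)
    if v: E["bar_rear"].append((u,v))
    E["bar_front_core"].append((u,94+np.argmin(r[94:103,u])))
    v=cross(r[:,u],40,80,150)
    if v: E["case"].append((u,v))
for (n,q),z in zip(E.items(),(150,150,160)):
    w=np.array([ray(p,*x,z)[:2] for x in q]); k=theilslopes(w[:,0],w[:,1]); print(n,len(q),"yaw",-np.arctan(k[0]).round(4),"x at y=-20",(k[1]+k[0]*-20).round(1))
E
```

```text
bar_rear 125 yaw 0.1769 x at y=-20 570.3
bar_front_core 125 yaw 0.1717 x at y=-20 558.6
case 125 yaw 0.1772 x at y=-20 588.1
```

The bar is parallel to the case front within 0.006 rad, and its measured thickness of 11.7 mm matches the given 12 mm. I'm handing in.

```bash
python3 -c "
from bench import robot
print(robot.close_job())"
```

```text
the job is handed in; nothing more can be done
None
```

I pushed the bin home and swung the bar closed across it, parallel to the case front within about 0.006 rad, with nothing else seen to move, and handed the job in; no verdict came back.

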